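# Close the probe cover of the cell test nest by catching it on a finger

## Robot

A 7-joint arm with a two-finger parallel gripper is mounted at the origin on a cart in front of the work surface, level with it; the furniture and walls round the work are solid. World frame = base frame: x ahead of the robot, y to its left, z up, the work surface at z = 0. Lengths are in m, angles in degrees, forces in N, time in s.
With the tool pointing down it reaches from about 0.425 to 0.875 m from the base axis. Payload 4.7 kg.
Tool frame: the origin (TCP) lies on the centre line of the jaws, within the pads' length; the fingertips stand 19 mm ahead of it and the grasp point (between the pads) is the TCP; z points along the fingers, y is the line along which they close (so a half turn about z gives the same grasp; the last joint's range is limited). The gripper opens to 87 mm and grips with 3 to 60 N. Pads are 19 mm wide; open, the fingers measure 117 mm over their backs; the gripper's body (75 mm by 190 mm) begins 51 mm behind the grasp point.
Start: joints at [74.261, 18.392, -4.016, 83.108, 1.295, 78.541, -3.26], TCP at [0.185, -0.623, 0.242] pointing down, gripper open.
Joint ranges: [-163.93, 163.93], [-17.29, 119.83], [-79.2, 71.16], [3.27, 140.29], [-89.18, 269.18], [5.43, 117.66], [-154.24, 154.24]. Speed limits (degrees/s): [147.25, 147.25, 180, 180, 180, 180, 180].

## Interface

Orientations are given as [roll, pitch, yaw] about the fixed x, y, z axes, in that order (R = Rz(yaw) Ry(pitch) Rx(roll)).
In Python, from cell import env, imaging gives the robot as it stands.
- The arm moves only by the shell command python3 -m crank 'ROWS' [OPENING] [FORCE]. ROWS is JSON, a list of rows, each an object of numbers: "x", "y", "z": the shift along the tool's x, y, z in m; "turn": the turn about the tool's z in rad. In form: [{"x": .., "y": .., "z": .., "turn": ..}, ...]. A call has 1 to 12 rows; each row is the pose to reach, as a shift and turn from the pose commanded when the call began, along the tool's axes at that moment; what a row does not reach only later rows make up. A row lasts 1/8 s, in which the tool goes at most 62.5 mm and 10.7 degrees, less where a joint would pass 70% of its speed; a pose out of reach is approached as far as the arm can. A call with a gripper value outside its range is refused whole. OPENING is the finger opening in m, from 0 to 0.087, set as the call begins (- or left out, the last holds). The fingers move at their own pace and stop on an object; FORCE is the grip in N (left out, the last holds). Time passes only in rows, so rows that repeat a pose let the fingers close. It gives the time, the measured TCP pose, the force, the opening and the grip force at its end, in the units of the state.
- env.get_obs(): the state, without advancing time (a new reading comes with each control period).
- imaging.read_camera(name): name is "side" or "top" or "wrist"; returns the picture (384x512x3 uint8, red, green, blue); there is no depth.
- imaging.get_calibration(name): a dict with "camera_matrix" (3x3 intrinsics, pixels), "k1" (the pictures are not rectified: a ray, as slopes to the right and down, at radius r is drawn at 1 + k1 r^2 times it, then the intrinsics apply), "position" and "attitude" of the camera in the world. Camera axes: x right, y up, looking along -z (the intrinsics and any distortion apply to the point x, -y, -z); pixel columns grow to the right and rows downward; lengths in m; the calibration is good to about 2 mm. A picture is of the moment at which its call begins: read the wrist's pose just before it. get_calibration takes no time and is no camera call; for the wrist camera it gives the pose at the moment of the call.
- env.sign_off(): hands the job in; it is judged then, once.
The state is a dict: "time_s": time; "qpos": joint angles; "joint_velocities": joint speeds; "effort": joint torques, N m; "tool_pos": TCP position; "tool_rot": TCP orientation; "force": force on the tool from outside, world axes, zero at the start; "wrist_torque": the same for the moment, N m; "grip_width": finger opening in m; "grasp_force": force on a finger pad.
Only numpy, scipy, OpenCV 4.12 (cv2) and the standard library are available. Lean on these libraries where they do the work, as an engineer would, in place of code of your own. Each camera call takes 0.05 s, during which the arm holds its last target. There are 200 camera calls.

## Task

Close the cover of the cell test nest without gripping it. Tip the open cover forward past upright with a fingertip, catch it on a finger while it is still well above the cells, and lower it gently until it is fully shut, because it carries spring probes that must not slam on the cells. Do not disturb the three cells in the nest or the things lying round it.

Things in the scene. Friction and masses are not known exactly. Their poses are not given: they have to be found in the camera images.
- nest: Cell test nest, fixed to the bench: bright metal base plate 190 x 122 mm, low black cheeks 63 mm high, three blue cells standing side by side in it. Origin: centre of its underside, on the bench. x points from the front, over which the cover's lip comes down, to the hinge at the back; y left along the hinge, z up. In front of x = -76 mm nothing stands higher than 35 mm.
- cover (a joint): Cover angle in rad: 0 shut (level), 1.57 upright; starts open at 1.70 to 1.80 (stop), leaning back, kept there by its weight. About 0.45 kg; under 4 N at the lip moves it. Stiff hinge: within about 0.2 rad of upright the cover stays where it is left; farther forward it falls by itself, slowly at first, and slams shut within about 4 s at 1 rad/s.
- cover_lip (a point): Middle of the cover's free edge, on the axis of its round nose (12 mm thick, 108 mm long), 195 mm from the hinge axis; when shut 140 mm above the bench, 107 mm in front of the nest's centre, overhanging the nest by 30 mm. The cover is an bright metal plate 118 mm wide, 8 mm thick; its underside is plain up to 32 mm from the nose axis, then a black probe carrier stands out 8 mm.
- nest_hinge (a point): Middle of the hinge axis: 88 mm behind the nest's centre and 134 mm above the bench; the axis runs along the nest's y. With the cover shut the nose axis of the lip is 195 mm in front of it and 6 mm higher.
- cell_left: Prismatic blue cell, 148 x 26 x 107 mm, standing loose in the nest, left (+y) place; origin: centre of its underside. Leave it alone.
- cell_middle: Prismatic blue cell, 148 x 26 x 107 mm, standing loose in the nest, middle place; origin: centre of its underside. Leave it alone.
- cell_right: Prismatic blue cell, 148 x 26 x 107 mm, standing loose in the nest, right (-y) place; origin: centre of its underside. Leave it alone.
- screwdriver_red: Red insulated screwdriver, 218 mm long, 29 mm high, lying to the right in front of the laptop; origin: centre of the underside. Leave alone.
- tape_yellow: Roll of yellow tape, 66 mm across, 19 mm high, lying in front of the nest, to the left; origin: centre of the underside. Leave alone.
- terminal_block: Dark grey terminal block, 70 x 22 x 19 mm, lying in front of the nest, to the right; origin: centre of the underside. Leave alone.

How it is judged (in metres and radians):
On the way, in this order (a step that is already met when the one before it is completed fails the run):
1. the cover has been tipped forward past upright (value of joint cover below 1.45 rad), for 0.05 s.
2. the cover has been caught: it lies on a finger between 15 and 75 degrees above shut, sinking slower than 0.5 rad/s (value of joint cover between 0.26 and 1.31 rad and contact force between the fingers and cover above 0.4 N and velocity of joint cover between -0.5 and 0.5 rad/s), for 0.2 s.
At the end, for the whole second after the job is handed in: The cover is fully shut (within 0.02 rad, 4 mm at its lip) and at rest; the three cells and the three loose things round the nest are within 10 mm of where they were (value of joint cover below 0.02 rad and velocity of joint cover between -0.05 and 0.05 rad/s and distance of each of cell_left, cell_middle, cell_right, screwdriver_red, tape_yellow, terminal_block from where it was at the start of the episode below 0.01 m); the robot touches nothing.
It fails at once if the cover falls onto the cells: it closes faster than 0.6 rad/s (120 mm/s at the lip) while its lip is 4 to 40 mm from shut (value of joint cover between 0.02 and 0.2 rad and velocity of joint cover below -0.6 rad/s).
It fails at once if the cover is gripped or forced: the fingers bear on it with more than 25 N (contact force between the fingers and cover above 25 N).
It fails at once if a cell or a thing round the nest is moved by more than 10 mm (distance of any of cell_left, cell_middle, cell_right, screwdriver_red, tape_yellow, terminal_block from where it was at the start of the episode above 0.01 m).
It also fails if it takes over 48 s, if anything falls off the work surface, if the arm or the gripper's body presses on something with over 40 N, if the wrist force passes 120 N, or if a joint passes its speed limit or range.

## Working session

There is one attempt and no reset: what is moved stays moved. The work goes in short steps, Python scripts to look and compute and a shell command to move; the robot and the scene stay as the last step left them, time stands still between calls to the robot, and variables do not carry over. Pictures are saved under pics/ and viewed, at most 10 in all, crops included, and the job is handed in when it is done.

```bash
mkdir -p pics; ls; python3 - <<'E'
from cell import env, imaging
import cv2
for n in ("side","top"):
    cv2.imwrite(f"pics/{n}0.png",imaging.read_camera(n)[:,:,::-1]); c=imaging.get_calibration(n); print(n,c)
print(env.get_obs())
E
```

```text
pics
side {'camera_matrix': array([[407.98570998,   0.        , 251.20863479],
       [  0.        , 407.98570998, 187.83256704],
       [  0.        ,   0.        ,   1.        ]]), 'k1': -0.049644755648187607, 'position': array([ 0.41355563, -0.79217782,  0.65580592]), 'attitude': array([ 49.45315781,   1.04096705, -12.34717788])}
top {'camera_matrix': array([[403.22408747,   0.        , 249.13534449],
       [  0.        , 403.22408747, 195.56533442],
       [  0.        ,   0.        ,   1.        ]]), 'k1': -0.13962392246098274, 'position': array([ 0.47143262, -0.15803526,  1.05543389]), 'attitude': array([  2.79155195,   1.10253901, -90.28405985])}
{'time_s': 0.1, 'qpos': array([74.2604217 , 18.43554928, -4.01741509, 83.16834301,  1.29781689,
       78.54305371, -3.2607734 ]), 'joint_velocities': array([-0.06407046, -0.14585317,  0.01708062, -0.36117493,  0.03580778,
       -0.0678802 ,  0.11211145]), 'effort': array([ 1.81362993e-04, -4.92572093e+01, -4.05614907e-01, -3.13399315e+01,
       -6.41347608e-02,  3.95116908e-02,  5.51747883e-05]), 'tool_pos': array([ 0.18494633, -0.62263314,  0.24055903]), 'tool_rot': array([-1.79898456e+02,  7.75961751e-03,  1.65507654e+01]), 'force': array([ 0.77684726, -0.35221321,  0.02213224]), 'wrist_torque': array([-0.02072483,  0.02629621, -0.00283083]), 'grasp_force': 0.0, 'grip_width': 0.08695693501600794}
```

View pictures.

View pics/side0.png

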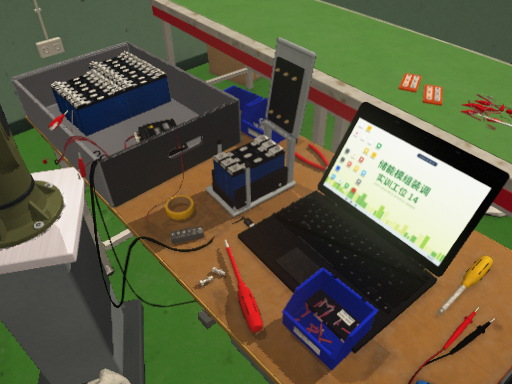

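View pics/top0.png

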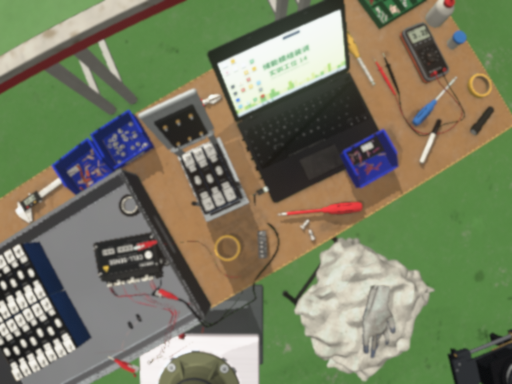

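The side view shows the nest at about (250,175) with the open cover at (290,90). The top view shows the nest around (212,175), its lip side facing the robot, the tape at (228,248) and the terminal block at (263,243). I'll enlarge both for keypoints.

```bash
python3 - <<'E'
import cv2,numpy as np
a=cv2.imread("pics/side0.png")[30:220,195:325];b=cv2.imread("pics/top0.png")[80:230,130:260]
a=cv2.resize(a,None,fx=3.1,fy=3.1,interpolation=2);b=cv2.resize(b,None,fx=3,fy=3,interpolation=2)
o=np.zeros((590,800,3),np.uint8);o[:a.shape[0],:a.shape[1]]=a[:590];o[:b.shape[0],405:405+b.shape[1]]=b
cv2.imwrite("pics/crop.png",o)
E
```

```text
(no output)
```

View pics/crop.png

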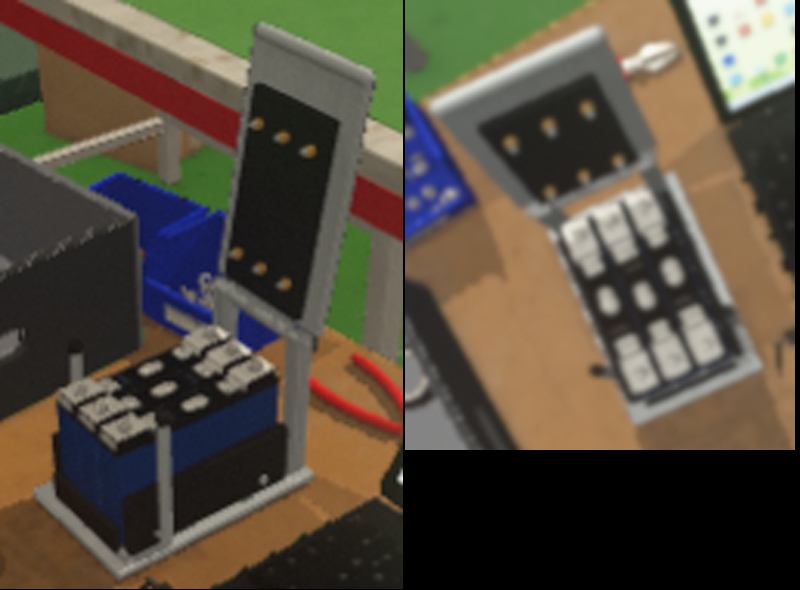

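```bash
cat > h.py <<'E'
import numpy as np
from scipy.spatial.transform import Rotation as R
from cell import env, imaging
C={n:imaging.get_calibration(n) for n in("side","top")}
def proj(n,P,c=None):
    c=c or C[n]; p=R.from_euler('xyz',c["attitude"],degrees=True).inv().apply(np.atleast_2d(P)-c["position"])
    s=np.c_[p[:,0],-p[:,1]]/-p[:,2:]; s=s*(1+c["k1"]*(s**2).sum(1))[:,None]
    K=c["camera_matrix"]; return s*[K[0,0],K[1,1]]+K[:2,2]
def nest(q,P): return R.from_euler('z',q[2]).apply(np.atleast_2d(P))+[q[0],q[1],0]
def cov(a,r,y,h): # r along plate from hinge, h above the plane; angle a
    return [-.088-r*np.cos(a)+h*np.sin(a), y, .134+r*np.sin(a)+h*np.cos(a)]
E
python3 - <<'E'
from h import *
from scipy.optimize import least_squares
S=lambda u,v:np.array([195+u/3.1,30+v/3.1]); T=lambda u,v:np.array([130+(u-405)/3,80+v/3])
def model(q):
    # hinge is at +.088 (behind)
    cv=lambda y:[.088-.195*np.cos(q[3])+.006*np.sin(q[3]),y,.134+.195*np.sin(q[3])+.006*np.cos(q[3])]
    return cv
obs=[("side",S(122,575),lambda q:[-.095,-.061,0]),("side",S(37,493),lambda q:[-.095,.061,q[4]]),("side",S(312,472),lambda q:[.095,-.061,q[4]]),
("side",S(257,33),lambda q:model(q)(.054)),("side",S(371,77),lambda q:model(q)(-.054)),
("top",T(760,367),lambda q:[-.095,-.061,q[4]]),("top",T(637,420),lambda q:[-.095,.061,q[4]]),("top",T(675,175),lambda q:[.095,-.061,q[4]]),
("top",T(438,105),lambda q:model(q)(.054)),("top",T(600,33),lambda q:model(q)(-.054))]
f=lambda q:np.concatenate([(proj(n,nest(q,fn(q)))[0]-o) for n,o,fn in obs]+[[(q[4]-.01)*500]])
r=least_squares(f,[.5,-.1,.4,1.75,.01],loss='soft_l1')
print(r.x,np.degrees(r.x[2]));print(f(r.x)[:-1].reshape(-1,2).round(1))
q=r.x
def up(n,uv,z):
    return least_squares(lambda p:proj(n,[p[0],p[1],z])[0]-uv,[.5,0]).x
print("tape",up("top",[228,248],.01),"tb",up("top",[263,243],.01),"sd tip",up("top",[282,213],.01),up("top",[362,207],.015))
# in nest frame lip shut
print("lip shut",nest(q,[-.107,0,.14]),"hinge",nest(q,[.088,0,.134]),"lip now",nest(q,model(q)(0)))
E
```

```text
[ 0.56715549 -0.04352288  0.4205405   1.72438105  0.00926937] 24.095195934707398
[[ 0.   3.5]
 [-1.1 -0.8]
 [ 1.9  0.8]
 [ 2.4 -0.9]
 [-0.1  0.3]
 [ 0.8 -0.1]
 [-0.9  1.6]
 [-0.7 -1.9]
 [ 0.5  0.5]
 [-1.1  0.3]]
tape [ 0.38689571 -0.0827535 ] tb [ 0.39953558 -0.17340817] sd tip [ 0.4768095  -0.22307187] [ 0.49083047 -0.4311157 ]
lip shut [[ 0.46947857 -0.08720605  0.14      ]] hinge [[ 0.64748791 -0.00759654  0.134     ]] lip now [[0.68013281 0.00700295 0.32578677]]
```

```bash
python3 -m crank '[{"z":-0.06,"turn":-0.07},{"z":-0.12,"turn":-0.132},{"z":-0.18,"turn":-0.132},{"z":-0.21,"turn":-0.132},{"z":-0.21,"turn":-0.132}]' 0 10
cat >> h.py <<'E'
Q=[.5672,-.0435,.4205]
def where():
    o=env.get_obs(); p=R.from_euler('z',-Q[2]).apply(o["tool_pos"]-np.array([Q[0],Q[1],0]))
    print("t",o["time_s"],"nest frame",p.round(4),"rot",o["tool_rot"].round(2),"F nest",R.from_euler('z',-Q[2]).apply(o["force"]).round(2),"w",o["grip_width"])
    return p
E
python3 -c "from h import *; where()"
```

```text
t 0.1 nest frame [-0.5854 -0.3726  0.2406] rot [-1.799e+02  1.000e-02  1.655e+01] F nest [ 0.57 -0.64  0.02] w 0.08695693501600794invalid input
```

```bash
python3 -m crank '[{"x":0,"y":0,"z":-0.06,"turn":-0.07},{"x":0,"y":0,"z":-0.12,"turn":-0.132},{"x":0,"y":0,"z":-0.18,"turn":-0.132},{"x":0,"y":0,"z":-0.21,"turn":-0.132},{"x":0,"y":0,"z":-0.21,"turn":-0.132}]' 0 10; python3 -c "from h import *; where()"
```

```text
time_s: 0.72
tool_pos: [0.1853, -0.6237, 0.4543]
tool_rot: [179.7, 0.0, 24.1]
force: [-0.2, -0.3, -1.1]
grip_width: 0.0449
grasp_force: 0.0
t 0.725 nest frame [-0.5854 -0.3738  0.4543] rot [1.7972e+02 3.0000e-02 2.4110e+01] F nest [-0.28 -0.22 -1.05] w 0.04491176402021985
```

```bash
python3 -m crank '[{"x":0.1,"y":-0.05,"z":0,"turn":0},{"x":0.1,"y":-0.05,"z":0,"turn":0},{"x":0.2,"y":-0.1,"z":0,"turn":0},{"x":0.2,"y":-0.1,"z":0,"turn":0},{"x":0.3,"y":-0.15,"z":0,"turn":0},{"x":0.3,"y":-0.15,"z":0,"turn":0},{"x":0.4,"y":-0.2,"z":0,"turn":0},{"x":0.4,"y":-0.2,"z":0,"turn":0},{"x":0.5,"y":-0.25,"z":0,"turn":0},{"x":0.5,"y":-0.25,"z":0,"turn":0}]'; python3 -c "from h import *; where()"
```

```text
time_s: 1.98
tool_pos: [0.5402, -0.1881, 0.4494]
tool_rot: [-179.9, 0.1, 24.2]
force: [0.2, 0.0, 0.4]
grip_width: 0.0003
grasp_force: 0.0
t 1.975 nest frame [-0.0837 -0.1209  0.4494] rot [-1.7987e+02  1.1000e-01  2.4220e+01] F nest [ 0.17 -0.04  0.43] w 0.0003075814767132905
```

```bash
python3 -m crank '[{"x":0.1,"y":-0.05,"z":0,"turn":0},{"x":0.1,"y":-0.05,"z":0,"turn":0},{"x":0.2,"y":-0.1,"z":0,"turn":0},{"x":0.2,"y":-0.1,"z":0,"turn":0},{"x":0.255,"y":-0.12,"z":0,"turn":0},{"x":0.255,"y":-0.12,"z":0,"turn":0},{"x":0.255,"y":-0.12,"z":0.05,"turn":0},{"x":0.255,"y":-0.12,"z":0.05,"turn":0}]'; python3 - <<'E'
from h import *; import cv2
p=where()
im=imaging.read_camera("side")[:,:,::-1].copy()
a=1.724
def lip(a,y): return nest(Q,[.088-.195*np.cos(a)+.006*np.sin(a),y,.134+.195*np.sin(a)+.006*np.cos(a)])[0]
c=cv2.resize(im[0:220,180:400],None,fx=2.7,fy=2.7,interpolation=2)
def dot(P,col):
    u=(proj("side",P)[0]-[180,0])*2.7+1.3; cv2.circle(c,tuple(int(v) for v in u),2,col,-1)
dot(lip(a,.054),(0,0,255));dot(lip(a,-.054),(0,0,255))
dot(nest(Q,[p[0],p[1],p[2]-.019])[0],(255,0,255))
dot(nest(Q,[p[0],p[1],.30])[0],(255,255,0))
cv2.imwrite("pics/a1.png",c)
E
```

```text
time_s: 2.98
tool_pos: [0.7207, 0.0221, 0.3943]
tool_rot: [-179.8, 0.7, 24.2]
force: [0.9, -0.3, 0.8]
grip_width: 0.0006
grasp_force: 0.0
t 2.975 nest frame [ 0.1669 -0.0027  0.3943] rot [-179.85    0.74   24.16] F nest [ 0.65 -0.65  0.79] w 0.0005906681034368785
```

View pics/a1.png

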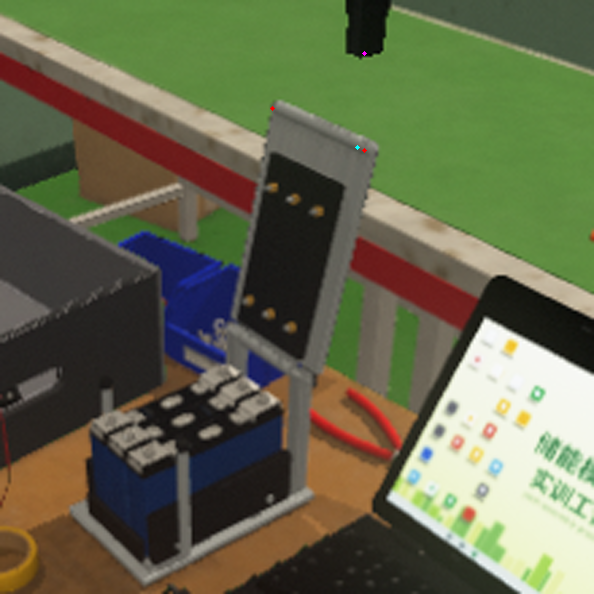

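The side view confirms the fit: the projected lip ends land on the lip at (273,107) and (364,150), and the finger, tip at (365,53), is above and behind it. I'll descend behind the lip and start pushing.

```bash
python3 -m crank '[{"x":0,"y":0,"z":0.04,"turn":0},{"x":0,"y":0,"z":0.075,"turn":0},{"x":0,"y":0,"z":0.075,"turn":0},{"x":-0.01,"y":0,"z":0.075,"turn":0},{"x":-0.02,"y":0,"z":0.075,"turn":0},{"x":-0.03,"y":0,"z":0.075,"turn":0},{"x":-0.04,"y":0,"z":0.075,"turn":0},{"x":-0.05,"y":0,"z":0.075,"turn":0},{"x":-0.06,"y":0,"z":0.075,"turn":0}]'; python3 -c "from h import *; where()"
```

```text
time_s: 4.15
tool_pos: [0.6675, -0.0018, 0.3265]
tool_rot: [180.0, 0.0, 24.1]
force: [1.5, 0.7, 0.3]
grip_width: 0.0003
grasp_force: 0.6
t 4.15 nest frame [ 0.1086 -0.0029  0.3265] rot [1.80e+02 2.00e-02 2.41e+01] F nest [1.7  0.06 0.3 ] w 0.0003017893488687911
```

```bash
python3 -m crank '[{"x":-0.01,"y":0,"z":0,"turn":0},{"x":-0.02,"y":0,"z":0,"turn":0},{"x":-0.03,"y":0,"z":0,"turn":0},{"x":-0.035,"y":0,"z":0,"turn":0},{"x":-0.035,"y":0,"z":0,"turn":0}]'; python3 - <<'E'
from h import *; import cv2
p=where()
im=imaging.read_camera("side")[:,:,::-1].copy()
c=cv2.resize(im[30:180,200:350],None,fx=4,fy=4,interpolation=2)
for a,k in((1.45,(0,0,255)),(1.40,(0,255,255)),(1.35,(255,0,255)),(1.3,(255,0,0))):
  for y in(.054,-.054):
    P=nest(Q,[.088-.195*np.cos(a)+.006*np.sin(a),y,.134+.195*np.sin(a)+.006*np.cos(a)])
    u=(proj("side",P)[0]-[200,30])*4+2; cv2.circle(c,tuple(int(v) for v in u),2,k,-1)
cv2.imwrite("pics/a2.png",c)
E
```

```text
time_s: 4.78
tool_pos: [0.636, -0.0162, 0.3266]
tool_rot: [180.0, 0.0, 24.1]
force: [0.0, 0.2, -0.4]
grip_width: 0.0001
grasp_force: 0.0
t 4.775 nest frame [ 0.0739 -0.0032  0.3266] rot [1.7998e+02 3.0000e-02 2.4070e+01] F nest [ 0.09  0.14 -0.42] w 6.085464216282698e-05
```

View pics/a2.png

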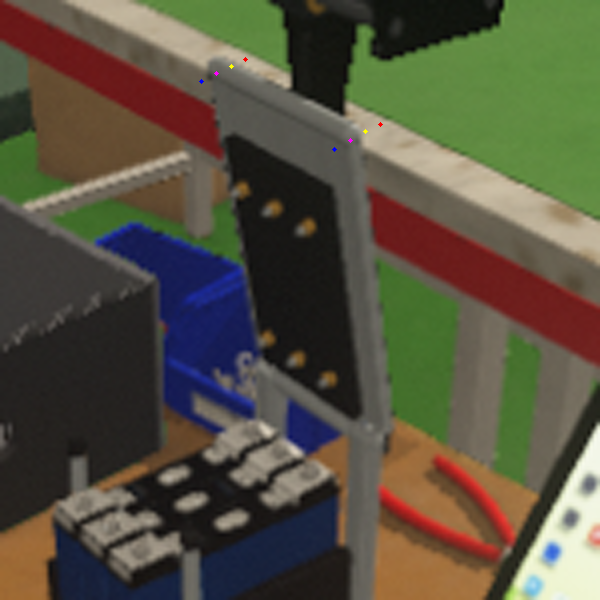

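The cover is near 1.36 rad: its left corner at (215,65) sits by the 1.35 marker, so it is past upright. I'll give it one more nudge, then go over the lip and down in front to catch it.

```bash
python3 -m crank '[{"x":-0.012,"y":0,"z":0,"turn":0},{"x":-0.012,"y":0,"z":-0.048,"turn":0},{"x":-0.07,"y":0,"z":-0.048,"turn":0},{"x":-0.125,"y":0,"z":-0.048,"turn":0},{"x":-0.13,"y":0,"z":0.005,"turn":0},{"x":-0.13,"y":0,"z":0.05,"turn":0},{"x":-0.13,"y":0,"z":0.05,"turn":0}]'; python3 - <<'E'
from h import *; import cv2
p=where()
im=imaging.read_camera("side")[:,:,::-1].copy()
c=cv2.resize(im[30:180,200:350],None,fx=4,fy=4,interpolation=2)
for a,k in((1.3,(0,0,255)),(1.2,(0,255,255)),(1.1,(255,0,255)),(1.0,(255,0,0)),(.8,(0,255,0))):
  for y in(.054,-.054):
    P=nest(Q,[.088-.195*np.cos(a)+.006*np.sin(a),y,.134+.195*np.sin(a)+.006*np.cos(a)])
    u=(proj("side",P)[0]-[200,30])*4+2; cv2.circle(c,tuple(int(v) for v in u),2,k,-1)
cv2.imwrite("pics/a3.png",c)
E
```

```text
time_s: 5.7
tool_pos: [0.5149, -0.0691, 0.2736]
tool_rot: [-179.8, 0.3, 24.1]
force: [-0.6, -0.3, 1.2]
grip_width: 0.0009
grasp_force: 0.0
t 5.7 nest frame [-0.0582 -0.002   0.2736] rot [-179.8     0.34   24.08] F nest [-0.7  -0.    1.22] w 0.0008973741141949155
```

View pics/a3.png

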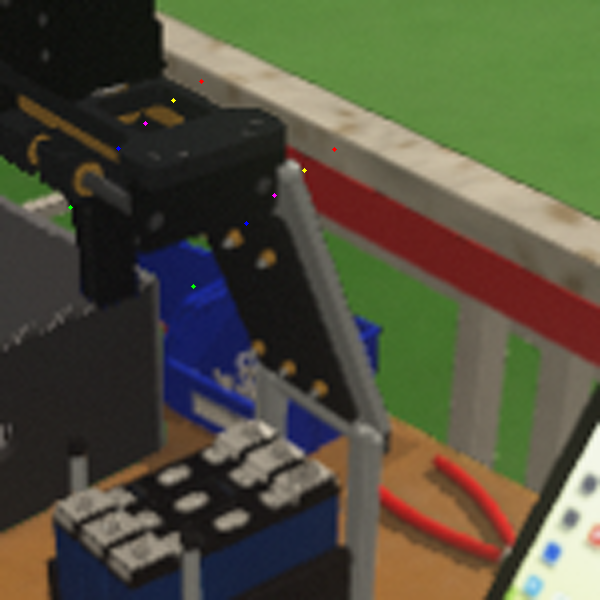

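The cover is falling slowly at about 1.17 rad, its right corner at (290,168), and the finger is waiting in front of it. I'll hold for contact.

```bash
for i in 1 2; do python3 -m crank '[{"x":0,"y":0,"z":0,"turn":0},{"x":0,"y":0,"z":0,"turn":0},{"x":0,"y":0,"z":0,"turn":0}]' >/dev/null; python3 -c "from h import *; where()"; done
```

```text
t 6.125 nest frame [-0.0549 -0.0032  0.2776] rot [ 1.7994e+02 -8.0000e-02  2.4120e+01] F nest [-0.48  0.43  0.71] w 8.524001388680771e-05
t 6.5 nest frame [-0.0555 -0.0029  0.2765] rot [-1.800e+02  1.000e-02  2.411e+01] F nest [-0.18 -0.17  0.79] w 0.0008756176654413231
```

```bash
for i in 1 2 3 4; do python3 -m crank '[{"x":0,"y":0,"z":0,"turn":0},{"x":0,"y":0,"z":0,"turn":0}]' >/dev/null; python3 -c "from h import *; where()"; done
```

```text
t 6.75 nest frame [-0.0559 -0.0029  0.2763] rot [-1.7998e+02  6.0000e-02  2.4100e+01] F nest [-1.97 -0.25 -0.6 ] w 0.0007687332902176213
t 7.0 nest frame [-0.0558 -0.003   0.2763] rot [-1.7999e+02  4.0000e-02  2.4100e+01] F nest [-1.36  0.24 -0.56] w 0.00044386061012934323
t 7.25 nest frame [-0.0556 -0.0029  0.2765] rot [-1.800e+02  1.000e-02  2.411e+01] F nest [-2.19  0.62 -0.67] w 0.0003319552046163714
t 7.5 nest frame [-0.0555 -0.003   0.2766] rot [179.99   0.    24.11] F nest [-1.81  0.38  0.31] w 0.0005074050192793299
```

The cover is caught at about 0.82 rad with a steady force of about 2 N. I'll lower it along the lip's arc, checking force as I go.

```bash
python3 -m crank '[{"x":-0.004,"y":0,"z":0.004,"turn":0},{"x":-0.008,"y":0,"z":0.008,"turn":0},{"x":-0.0125,"y":0,"z":0.0125,"turn":0},{"x":-0.017,"y":0,"z":0.017,"turn":0},{"x":-0.020,"y":0,"z":0.0205,"turn":0},{"x":-0.023,"y":0,"z":0.0245,"turn":0},{"x":-0.026,"y":0,"z":0.028,"turn":0},{"x":-0.029,"y":0,"z":0.032,"turn":0}]' >/dev/null; python3 -c "from h import *; where()"; python3 -m crank '[{"x":-0.003,"y":0,"z":0.004,"turn":0},{"x":-0.0055,"y":0,"z":0.008,"turn":0},{"x":-0.008,"y":0,"z":0.012,"turn":0},{"x":-0.0105,"y":0,"z":0.016,"turn":0}]' >/dev/null;python3 -c "from h import *; where()"
```

```text
t 8.5 nest frame [-0.0859 -0.003   0.2442] rot [-1.7998e+02  1.5000e-01  2.4080e+01] F nest [-7.22  1.26  4.51] w 0.000738331639880498
t 9.0 nest frame [-0.0973 -0.003   0.2278] rot [-179.95    0.25   24.06] F nest [-8.12  1.71  4.33] w 0.0005841688600403323
```

```bash
python3 -m crank '[{"x":-0.002,"y":0,"z":0,"turn":0},{"x":-0.002,"y":0,"z":0,"turn":0}]' >/dev/null; python3 - <<'E'
from h import *; import cv2
p=where()
im=imaging.read_camera("side")[:,:,::-1].copy()
c=cv2.resize(im[60:210,190:340],None,fx=4,fy=4,interpolation=2)
for a,k in((.8,(0,0,255)),(.7,(0,255,255)),(.6,(255,0,255)),(.5,(255,0,0)),(.4,(0,255,0))):
  for y in(.054,-.054):
    P=nest(Q,[.088-.195*np.cos(a)+.006*np.sin(a),y,.134+.195*np.sin(a)+.006*np.cos(a)])
    u=(proj("side",P)[0]-[190,60])*4+2; cv2.circle(c,tuple(int(v) for v in u),2,k,-1)
cv2.imwrite("pics/a4.png",c)
E
```

```text
t 9.25 nest frame [-0.0975 -0.003   0.228 ] rot [-1.7999e+02  4.0000e-02  2.4100e+01] F nest [-3.39  0.34 -0.33] w 0.00031770705523077267
```

View pics/a4.png

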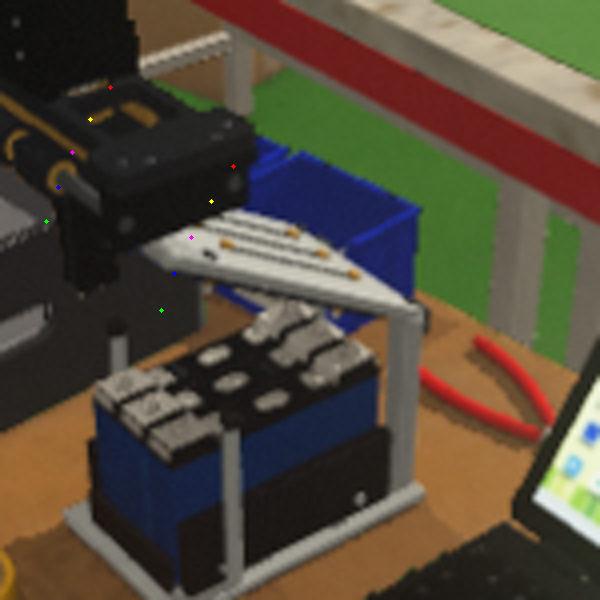

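The cover is at about 0.5 rad, its corner at (175,268) next to the 0.5 marker, as the model predicts. I'll continue down the arc.

```bash
python3 -m crank '[{"x":-0.003,"y":0,"z":0.0045,"turn":0},{"x":-0.0055,"y":0,"z":0.009,"turn":0},{"x":-0.0077,"y":0,"z":0.0132,"turn":0},{"x":-0.0098,"y":0,"z":0.0175,"turn":0}]' >/dev/null; python3 -c "from h import *; where()"; python3 -m crank '[{"x":-0.002,"y":0,"z":0.0045,"turn":0},{"x":-0.0038,"y":0,"z":0.009,"turn":0},{"x":-0.0056,"y":0,"z":0.0135,"turn":0},{"x":-0.0072,"y":0,"z":0.018,"turn":0}]' >/dev/null;python3 -c "from h import *; where()"; python3 -m crank '[{"x":0,"y":0,"z":0,"turn":0},{"x":0,"y":0,"z":0,"turn":0}]' >/dev/null;python3 -c "from h import *; where()"
```

```text
t 9.8 nest frame [-0.1071 -0.003   0.2106] rot [-1.800e+02  2.000e-02  2.411e+01] F nest [-4.22 -0.19  0.39] w 0.0004242109516689877
t 10.3 nest frame [-0.115  -0.003   0.1924] rot [-1.7997e+02  1.1000e-01  2.4090e+01] F nest [-5.61 -0.27  0.28] w 0.0005126696965122135
t 10.55 nest frame [-0.1151 -0.003   0.1923] rot [-1.7997e+02  1.2000e-01  2.4090e+01] F nest [-5.19  0.21 -0.37] w 0.0005921025588392594
```

```bash
python3 -m crank '[{"x":-0.0012,"y":0,"z":0.0038,"turn":0},{"x":-0.0024,"y":0,"z":0.0076,"turn":0},{"x":-0.0035,"y":0,"z":0.0114,"turn":0},{"x":-0.0045,"y":0,"z":0.0151,"turn":0},{"x":-0.0054,"y":0,"z":0.0188,"turn":0}]' >/dev/null; python3 -c "from h import *; where()"; python3 -m crank '[{"x":-0.0008,"y":0,"z":0.0038,"turn":0},{"x":-0.0016,"y":0,"z":0.0076,"turn":0},{"x":-0.0023,"y":0,"z":0.0114,"turn":0},{"x":-0.0029,"y":0,"z":0.0152,"turn":0},{"x":-0.0034,"y":0,"z":0.019,"turn":0}]' >/dev/null;python3 -c "from h import *; where()"; python3 - <<'E'
from h import *; import cv2
im=imaging.read_camera("side")[:,:,::-1].copy()
c=cv2.resize(im[80:230,190:340],None,fx=4,fy=4,interpolation=2)
for a,k in((.3,(0,0,255)),(.2,(0,255,255)),(.1,(255,0,255)),(0,(255,0,0))):
  for y in(.054,-.054):
    P=nest(Q,[.088-.195*np.cos(a)+.006*np.sin(a),y,.134+.195*np.sin(a)+.006*np.cos(a)])
    u=(proj("side",P)[0]-[190,80])*4+2; cv2.circle(c,tuple(int(v) for v in u),2,k,-1)
cv2.imwrite("pics/a5.png",c)
E
```

```text
t 11.175 nest frame [-0.1212 -0.003   0.1733] rot [-179.95    0.2    24.07] F nest [-7.85  0.27  0.63] w 0.0005073936055651943
t 11.8 nest frame [-0.1255 -0.0029  0.1539] rot [-179.92    0.3    24.06] F nest [-9.58  0.49 -0.13] w 0.00031794477503647675
```

View pics/a5.png

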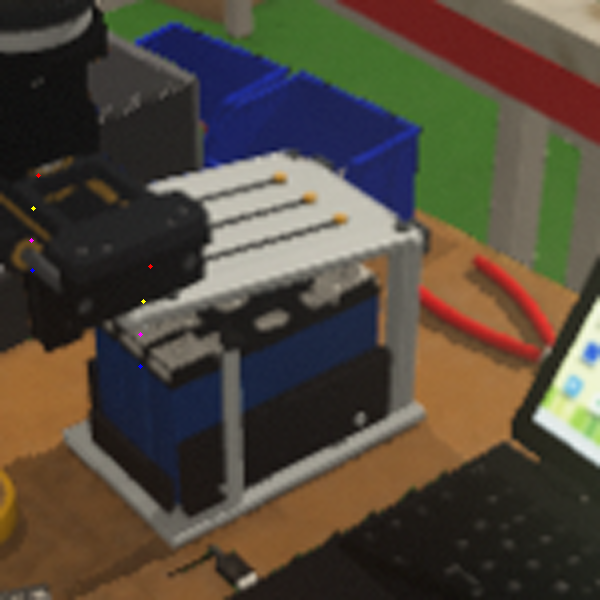

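The cover is at about 0.1 rad, its lip corner near the (139,335) marker, and is stuck steadily to the finger. Now the last part.

```bash
python3 -m crank '[{"x":-0.0006,"y":0,"z":0.003,"turn":0},{"x":-0.0011,"y":0,"z":0.006,"turn":0},{"x":-0.0015,"y":0,"z":0.009,"turn":0},{"x":-0.0018,"y":0,"z":0.012,"turn":0},{"x":-0.002,"y":0,"z":0.015,"turn":0},{"x":-0.002,"y":0,"z":0.017,"turn":0}]' >/dev/null; python3 -c "from h import *; where()"; python3 -m crank '[{"x":0,"y":0,"z":0.002,"turn":0},{"x":0,"y":0,"z":0.004,"turn":0},{"x":0,"y":0,"z":0.006,"turn":0},{"x":0,"y":0,"z":0.008,"turn":0}]' >/dev/null; python3 -c "from h import *; where()"
```

```text
t 12.6 nest frame [-0.1278 -0.0029  0.1367] rot [-179.91    0.32   24.05] F nest [-9.26 -0.2  -0.72] w 0.0003262321213592835
t 13.1 nest frame [-0.1283 -0.0029  0.1285] rot [-179.89    0.37   24.04] F nest [-8.91 -0.99 -1.9 ] w 0.0006465419189444863
```

```bash
for i in 1 2; do python3 -m crank '[{"x":0,"y":0,"z":0.002,"turn":0},{"x":0,"y":0,"z":0.004,"turn":0}]' >/dev/null; python3 -c "from h import *; where()"; done;  python3 - <<'E'
from h import *; import cv2
im=imaging.read_camera("side")[:,:,::-1].copy()
c=cv2.resize(im[80:230,190:340],None,fx=4,fy=4,interpolation=2)
for a,k in((.1,(255,0,255)),(0,(255,0,0))):
  for y in(.054,-.054):
    P=nest(Q,[.088-.195*np.cos(a)+.006*np.sin(a),y,.134+.195*np.sin(a)+.006*np.cos(a)])
    u=(proj("side",P)[0]-[190,80])*4+2; cv2.circle(c,tuple(int(v) for v in u),2,k,-1)
cv2.imwrite("pics/a6.png",c)
E
```

```text
t 13.35 nest frame [-0.1283 -0.003   0.1249] rot [-179.9     0.38   24.03] F nest [-13.43   1.33  10.79] w 0.0003169266075009223
t 13.6 nest frame [-0.1284 -0.0035  0.1223] rot [-179.97    0.4    24.03] F nest [-14.69   1.95  12.34] w 0.0005253282738454182
```

View pics/a6.png

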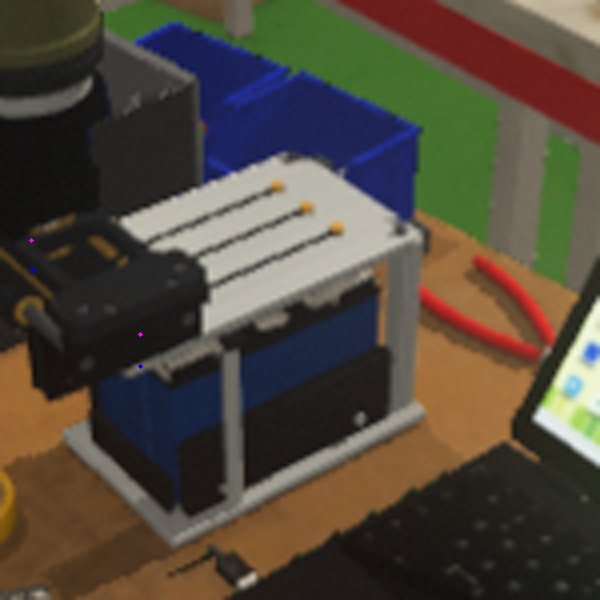

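The cover is on its stop: Fz turned to +12 N and the lip edge lies by the shut marker at (140,366). I'll back straight off in front.

```bash
python3 -m crank '[{"x":-0.006,"y":0,"z":0,"turn":0},{"x":-0.03,"y":0,"z":0,"turn":0},{"x":-0.06,"y":0,"z":0,"turn":0},{"x":-0.06,"y":0,"z":-0.05,"turn":0},{"x":-0.06,"y":0,"z":-0.1,"turn":0},{"x":-0.06,"y":0.05,"z":-0.16,"turn":0},{"x":-0.06,"y":0.1,"z":-0.2,"turn":0},{"x":-0.06,"y":0.1,"z":-0.2,"turn":0}]' ; python3 - <<'E'
from h import *; import cv2
where()
S=imaging.read_camera("side")[:,:,::-1];T=imaging.read_camera("top")[:,:,::-1]
a=cv2.resize(S[120:260,155:285],None,fx=3,fy=3,interpolation=2)
for ang,k in((.03,(0,0,255)),(0,(255,0,0))):
  for y in(.054,-.054):
    P=nest(Q,[.088-.195*np.cos(ang),y,.134+.195*np.sin(ang)+.006])
    u=(proj("side",P)[0]-[155,120])*3+1.5; cv2.circle(a,tuple(int(v) for v in u),2,k,-1)
b=cv2.resize(T[80:270,150:320],None,fx=2.3,fy=2.3,interpolation=2)
o=np.zeros((450,790,3),np.uint8);o[:420,:390]=a;o[:b.shape[0],395:395+b.shape[1]]=b[:450]
cv2.imwrite("pics/a7.png",o)
E
```

```text
time_s: 14.65
tool_pos: [0.4433, -0.216, 0.3253]
tool_rot: [179.7, -0.3, 24.0]
force: [-0.1, 1.0, -1.5]
grip_width: 0.0006
grasp_force: 0.0
t 14.65 nest frame [-0.1836 -0.1069  0.3253] rot [179.69  -0.33  23.97] F nest [ 0.29  0.99 -1.53] w 0.0005652910030303342
```

View pics/a7.png

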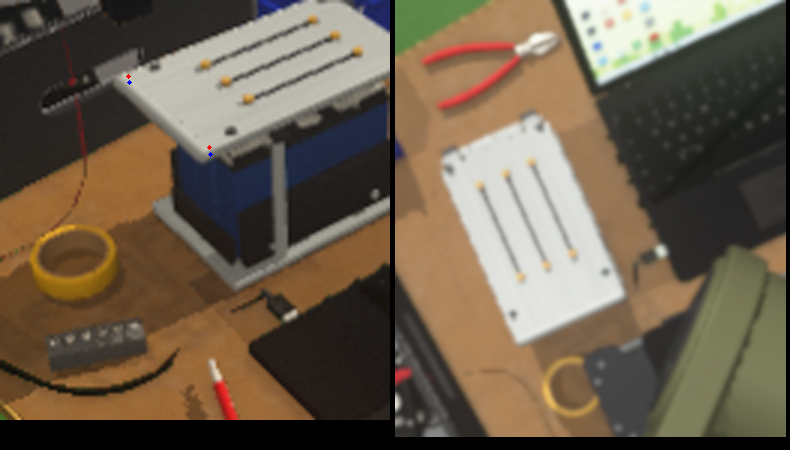

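The cover is shut, with its lip corners at the 0 rad markers (129,82) and (210,154). The tape, terminal block and screwdriver look untouched and the arm is clear.

```bash
python3 -c "from h import *; print(env.sign_off())"
```

```text
the job is handed in; nothing more can be done
None
```

I tipped the cover past upright, caught it on the finger at about 0.8 rad, lowered it gently until shut and handed the job in at about 15 s; the last pictures show the tape, terminal block and screwdriver undisturbed and the arm clear (cells hidden under the cover, no verdict returned).

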